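# Clamp a mounting bracket in the bench vise

## Task

Set the red mounting bracket in the blue vise, web upwards: lower it gently so its foot sits flat on the two parallels, centred along the jaws, and bring it right up against the fixed jaw while the sliding jaw is still open. Then push the sliding jaw firmly against the foot so the bracket is clamped snugly between both jaws, and let go. Leave the spray can, wrench, pulley and bolt tray where they are.

Things in the scene. Friction and masses are not known exactly. Their poses are not given: they have to be found in the camera images.
- bracket: Loose red cast bracket, 0.5 to 0.8 kg. Foot 44 (x) x 120 (y) x 36 mm high; on its middle an upright web, 16 thick (x) x 70 long (y), from 36 to 72 mm above the underside: grip it there, across the 16 mm. Origin: centre of the underside; z up. Starts standing on the bench, its y axis within 0.7 rad of the line of world x. Symmetric: either way round will do.
- vise: Blue vise bolted to the bench, bed 270 x 110 mm, bed top 25 mm above the bench. Origin: on the bench, 60 mm from the fixed jaw's face, centred across the jaws; x is level, from the sliding jaw to the fixed jaw (mostly world +y), z up. Both jaws are 110 mm wide (y), their tops 70 mm above the bench.
- fixed_jaw: The vise's fixed jaw. Origin: lower middle of its steel face, on the bed (25 mm above the bench); axes as the vise's, so the jaw lies on the +x side; 38 mm thick, 45 mm high.
- parallels: Two aluminium bars, 8 mm wide, 110 long, 12 high, fixed on the bed along the jaws, their middles 10 and 34 mm from the fixed jaw's face. Origin as the fixed jaw's.
- seat (a point): Point on the fixed jaw's steel face, in the middle of its width, at the level of the parallels' tops (37 mm above the bench). Axes as the vise's. With the bracket home, its origin lies 22 mm to the -x side of this point, and the foot's top 3 mm above the jaws' tops.
- sliding_jaw (a joint): Travel of the sliding jaw in m: 0 = wide open, growing as it moves along the vise's +x towards the fixed jaw; the opening between the jaw faces is 0.110 minus this. It touches the seated bracket at 0.066 and stops at 0.070 if the vise is empty. Starts between 0 and 0.03. It slides stiffly (about 4 N) and stays where it is pushed.
- push_pad (a point): Point in the middle of the back of the black push plate (80 wide, 8 mm thick, from the bed up to 95 mm above the bench, so 25 mm above the jaw) on the back of the sliding jaw; 70 mm above the bench; it moves with the jaw. Push here along the vise's +x. From this back to the jaw's face is 44 mm. Behind it there is only the low flat bed.
- spray_can: Yellow spray can, 60 mm across, 160 mm tall, standing; origin at its underside. Leave alone.
- wrench: Steel wrench, 200 mm long, lying on the bench; leave alone.
- pulley: Dark steel belt pulley, 100 mm across, 36 mm high, lying flat; origin under its centre. Leave alone.
- bolt_tray: Open red plastic tray, 100 x 150 x 40 mm, with a few bolts; origin under its centre. Leave alone.
Things that resemble listed ones, but are neither listed nor needed, are in the scene too. Leave any turquoise look-alike of the bracket alone.

How it is judged:
On the way, in this order (a step that is already met when the one before it is completed fails the run):
1. Bracket flat on the parallels (2.5 mm, 0.03 rad), within 15 mm of the jaws' middle, foot within 3.5 mm of the fixed jaw, the sliding jaw still over 12 mm short of closed (z of bracket in the frame of seat between -0.0025 and 0.0025 m and angle between bracket's own z axis and vertical below 0.03 rad and y of bracket in the frame of seat between -0.015 and 0.015 m and x of bracket in the frame of seat above -0.0255 m and value of joint sliding_jaw below 0.054 m), for 0.2 s.
2. The sliding jaw is pushed up and the bracket pressed against the fixed jaw with more than 2 N (z of bracket in the frame of seat between -0.0025 and 0.0025 m and angle between bracket's own z axis and vertical below 0.03 rad and y of bracket in the frame of seat between -0.015 and 0.015 m and value of joint sliding_jaw above 0.0635 m and contact force between bracket and fixed_jaw above 2 N), for 0.05 s.
At the end, for the whole second after the job is handed in: The bracket stands on both parallels (height within 2.5 mm, tilt under 0.03 rad), within 15 mm of the middle of the jaws, its foot within 2 mm of the fixed jaw and within 0.04 rad of parallel to it, the sliding jaw closed on it (joint above 0.064), everything at rest (z of bracket in the frame of seat between -0.0025 and 0.0025 m and angle between bracket's own z axis and vertical below 0.03 rad and y of bracket in the frame of seat between -0.015 and 0.015 m and x of bracket in the frame of seat above -0.024 m and angle between the y axis of bracket and the y axis of vise, either way round below 0.04 rad and value of joint sliding_jaw above 0.064 m and linear speed of bracket below 0.01 m/s and velocity of joint sliding_jaw between -0.005 and 0.005 m/s); the robot touches nothing.
It fails at once if The bracket is dropped or slammed into the vise (moving faster than 0.4 m/s within 30 mm of the parallels' tops) (z of bracket in the frame of seat between -0.02 and 0.03 m and x of bracket in the frame of seat between -0.09 and 0.02 m and y of bracket in the frame of seat between -0.06 and 0.06 m and linear speed of bracket above 0.4 m/s).
It fails at once if The spray can is shifted by more than 25 mm or tipped (distance of spray_can from where it was at the start of the episode above 0.025 m or angle between spray_can's own z axis and vertical above 0.3 rad).
It fails at once if The wrench is shifted by more than 25 mm or tipped (distance of wrench from where it was at the start of the episode above 0.025 m or angle between wrench's own z axis and vertical above 0.3 rad).
It fails at once if The pulley is shifted by more than 25 mm or tipped (distance of pulley from where it was at the start of the episode above 0.025 m or angle between pulley's own z axis and vertical above 0.3 rad).
It fails at once if The bolt tray is shifted by more than 25 mm or tipped (distance of bolt_tray from where it was at the start of the episode above 0.025 m or angle between bolt_tray's own z axis and vertical above 0.3 rad).
It also fails if it takes over 56 s, if anything falls off the work surface, if the arm or the gripper's body presses on something with over 40 N, if the wrist force passes 120 N, or if a joint passes its speed limit or range.

## Robot

A 7-joint arm with a two-finger parallel gripper is mounted at the origin on the work surface. World frame = base frame: x ahead of the robot, y to its left, z up, the work surface at z = 0. Lengths are in m, angles in rad, forces in N, time in s.
With the tool pointing down it reaches from about 0.4 to 0.875 m from the base axis. Payload 19.3 kg.
Tool frame: the origin (TCP) lies between the finger pads; the fingertips stand 11 mm ahead of it and the grasp point (between the pads) lies 8 mm behind it; z points along the fingers, y is the line along which they close (so a half turn about z gives the same grasp; the last joint's range is limited). The gripper opens to 85 mm and grips with 20 to 120 N. Pads are 22 mm wide; open, the fingers measure 114 mm over their backs; the gripper's body (76 mm by 85 mm) begins 54 mm behind the grasp point. The pads swing forward as they close: fully open they stand 13 mm farther back than shut.
Start: joints at [-1.306, 0.521, -0.036, 1.599, 0.021, 1.021, -0.113], TCP at [0.205, 0.59, 0.21] pointing down, gripper open.
Joint ranges: [-2.91, 2.91], [-0.3, 2.13], [-1.5, 1.42], [0.17, 2.43], [-1.26, 4.41], [0.16, 1.93], [-2.52, 2.52]. Speed limits (rad/s): [1.89, 1.89, 2.39, 2.39, 3.01, 3.01, 3.01].

## Interface

Orientations are given as a rotation vector (axis times angle).
In Python, from bench import arm, vision gives the robot as it stands. The module is installed in compiled form; this text tells all that it offers.
- The arm moves only by the shell command python3 -m crank 'ROWS'. ROWS is JSON, a list that holds one entry, the list of rows, each a list of 5 numbers: the finger opening in m, from 0 to 0.0854, then the shift along the world's x, y, z in m, then the turn about the world's z in rad. In form: [[[fingers, tx, ty, tz, turn], ...]]. A call has 1 to 8 rows; each row is the pose to reach, as a shift and turn from the pose commanded when the call began; what a row does not reach only later rows make up. A row lasts 1/12 s, in which the tool goes at most 41.7 mm and 7.16 degrees, less where a joint would pass 70% of its speed; a pose out of reach is approached as far as the arm can. A call with a gripper value outside its range is refused whole. The fingers move at their own pace and stop on an object; the grip force is fixed at half the most. Time passes only in rows, so rows that repeat a pose let the fingers close. It gives the time, the measured TCP pose, the force, the opening and the grip force at its end, in the units of the state.
- arm.sense(): the state, without advancing time (a new reading comes with each control period).
- vision.get_image(name): name is "side" or "top" or "wrist"; returns a dict with "color" (400x640x3 uint8, red, green, blue), "fx", "fy", "cx", "cy" (pixels), "position" and "rotation" of the camera in the world. Camera axes: x right, y up, looking along -z (the intrinsics and any distortion apply to the point x, -y, -z); pixel columns grow to the right and rows downward; lengths in m; the calibration is good to about 2 mm. A picture is of the moment at which its call begins. There is no depth.
- arm.sign_off(): hands the job in; it is judged then, once.
Trained networks look in a picture, given as the dict that the camera call returned (one of the last four; its "shot" number tells which), for a name from the list of things; names that differ only in an ending like _2 or _b are one class to them, and where a whole thing is asked for, a point or a joint stands for the part that bears it (a point fixed in the world has none). Each returns a list of dicts, best first, with "confidence" (0 to 1); they miss things now and then, are a little off and sometimes report something else, mostly with a low value. They report only what shows in the picture. A call takes as long as a camera call. They do not tell look-alikes from the thing itself.
- vision.spot_in(picture, name): "bbox" ([left, top, right, bottom] in pixels, round what is visible of it).
- vision.cut_out(picture, name): "region" (400x640 bool, what is visible of it) and "bbox" ([left, top, right, bottom] in pixels, round what is visible of it).
The state is a dict: "t": time; "joints": joint angles; "joint_velocities": joint speeds; "tau": joint torques, N m; "position": TCP position; "ee_rot": TCP orientation; "ft_force": force on the tool from outside, world axes, zero at the start; "moment": the same for the moment, N m; "width": finger opening in m; "grasp_force": force on a finger pad.
Only numpy, scipy, OpenCV 4.12 (cv2) and the standard library are available. Lean on these libraries where they do the work, as an engineer would, in place of code of your own. Each camera call takes 0.05 s, during which the arm holds its last target. There are 200 camera calls.

## Working session

There is one attempt and no reset: what is moved stays moved. The work goes in short steps, Python scripts to look and compute and a shell command to move; the robot and the scene stay as the last step left them, time stands still between calls to the robot, and variables do not carry over. Pictures are saved under pics/ and viewed, at most 10 in all, crops included, and the job is handed in when it is done.

```bash
mkdir -p pics
cat > h.py <<'E'
import numpy as np, cv2, pickle
from bench import arm, vision
def shot(n):
    p=vision.get_image(n); return p
def save(p,f,crop=None,s=1):
    im=p["color"][:,:,::-1].copy()
    if crop: im=im[crop[1]:crop[3],crop[0]:crop[2]]
    if s!=1: im=cv2.resize(im,None,fx=s,fy=s,interpolation=cv2.INTER_CUBIC)
    cv2.imwrite("pics/"+f,im)
def ground(p,uv,z):
    uv=np.atleast_2d(np.array(uv,float)); d=np.c_[(uv[:,0]-p["cx"])/p["fx"],-(uv[:,1]-p["cy"])/p["fy"],-np.ones(len(uv))]
    R=np.array(p["rotation"]); R=R if R.shape==(3,3) else cv2.Rodrigues(R)[0]
    w=d@R.T; c=np.array(p["position"]); return c+w*((z-c[2])/w[:,2])[:,None]
def proj(p,X):
    R=np.array(p["rotation"]); R=R if R.shape==(3,3) else cv2.Rodrigues(R)[0]
    q=(np.atleast_2d(X)-p["position"])@R
    return np.c_[p["cx"]+p["fx"]*q[:,0]/-q[:,2],p["cy"]+p["fy"]*q[:,1]/q[:,2]]
E
python3 - <<'E'
from h import *
for n in ("top","side"):
    p=shot(n); save(p,n+"0.png"); print(n,p.keys(),p["fx"],p["cx"],p["cy"],p["position"],np.round(p["rotation"],3).tolist())
    for k in ["bracket","vise","fixed_jaw","sliding_jaw","parallels","push_pad","spray_can","wrench","pulley","bolt_tray"]:
        print(k,[(np.round(r["bbox"]).tolist(),round(r["confidence"],2)) for r in vision.spot_in(p,k)][:3])
E
```

```text
top dict_keys(['color', 'fx', 'fy', 'cx', 'cy', 'position', 'rotation', 'shot']) 361.6462750509569 321.6345888855046 203.79134062037795 [0.48935834 0.13469738 1.08689342] [0.09, -0.037, -1.56]
bracket [([304.0, 201.0, 325.0, 243.0], 0.98), ([308.0, 261.0, 348.0, 297.0], 0.81), ([399.0, 207.0, 422.0, 244.0], 0.67)]
vise [([375.0, 181.0, 473.0, 255.0], 0.56)]
fixed_jaw [([381.0, 209.0, 408.0, 248.0], 0.56)]
sliding_jaw [([421.0, 194.0, 454.0, 236.0], 0.91)]
parallels []
push_pad []
spray_can [([181.0, 235.0, 223.0, 259.0], 0.57)]
wrench [([263.0, 144.0, 317.0, 162.0], 0.95)]
pulley [([302.0, 202.0, 327.0, 246.0], 0.72), ([427.0, 121.0, 469.0, 158.0], 0.65)]
bolt_tray [([340.0, 116.0, 394.0, 155.0], 0.59)]
side dict_keys(['color', 'fx', 'fy', 'cx', 'cy', 'position', 'rotation', 'shot']) 440.45119202078183 315.12235619557254 199.57020945610986 [ 0.35077995 -0.62195836  0.9186548 ] [0.76, -0.094, -0.261]
bracket [([276.0, 188.0, 319.0, 224.0], 0.95), ([226.0, 210.0, 259.0, 251.0], 0.92)]
vise [([290.0, 253.0, 399.0, 370.0], 0.7)]
fixed_jaw [([290.0, 250.0, 339.0, 292.0], 0.69)]
sliding_jaw [([324.0, 285.0, 376.0, 330.0], 0.56), ([305.0, 272.0, 349.0, 306.0], 0.32)]
parallels [([304.0, 269.0, 349.0, 303.0], 0.63)]
push_pad [([322.0, 283.0, 374.0, 328.0], 0.67), ([305.0, 270.0, 349.0, 301.0], 0.65)]
spray_can [([237.0, 104.0, 263.0, 151.0], 0.7)]
wrench [([348.0, 155.0, 385.0, 200.0], 0.75)]
pulley [([424.0, 289.0, 470.0, 329.0], 0.57)]
bolt_tray [([374.0, 200.0, 438.0, 260.0], 0.92)]
```

View pics/top0.png

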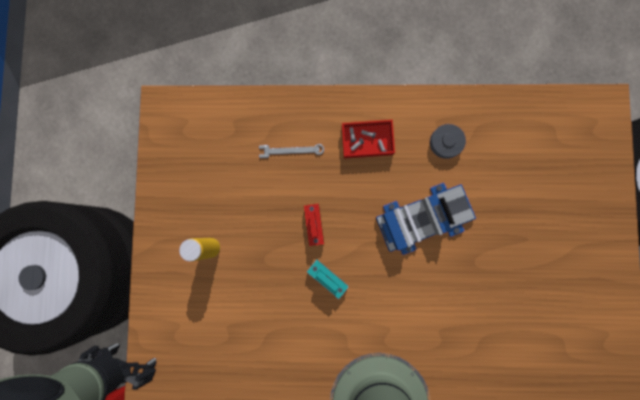

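View pics/side0.png

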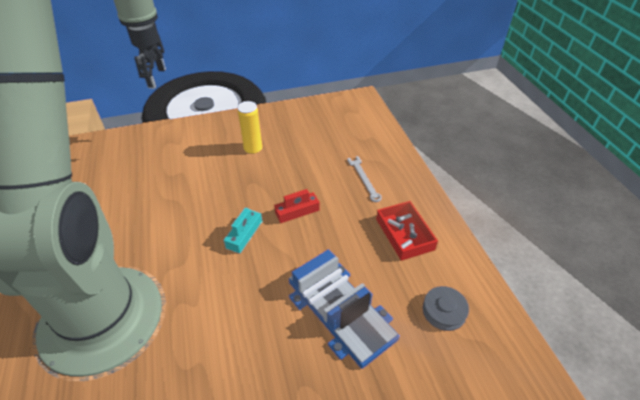

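Candidates for the bracket in the top picture are the red one at (314,224), the turquoise look-alike at (327,279) and the red bolt tray at (367,138). I choose the red one at (314,224), since it has a foot with a web. The vise is at (425,218), with the fixed jaw at its left end, around (397,228).

```bash
cat >> h.py <<'E'
from scipy.optimize import minimize
def boxc(x0,x1,y0,y1,z0,z1): return np.array([[x,y,z] for x in(x0,x1) for y in(y0,y1) for z in(z0,z1)])
BR=[boxc(-.022,.022,-.06,.06,0,.036),boxc(-.008,.008,-.035,.035,.036,.072)]
def rz(a): return np.array([[np.cos(a),-np.sin(a),0],[np.sin(a),np.cos(a),0],[0,0,1]])
def sil(p,boxes,x,y,z,a):
    m=np.zeros((400,640),np.uint8)
    for b in boxes:
        q=proj(p,b@rz(a).T+[x,y,z]); h=cv2.convexHull((q*256).astype(np.int32).reshape(-1,1,2))
        cv2.fillConvexPoly(m,h,255,cv2.LINE_AA,8)
    return m/255.
def redmask(p,bbox,pad=4):
    c=p["color"].astype(int); m=(c[...,0]>70)&(c[...,0]>2*c[...,1])&(c[...,0]>2*c[...,2])
    k=np.zeros_like(m); l,t,r,b=[int(v) for v in bbox]; k[max(t-pad,0):b+pad,max(l-pad,0):r+pad]=1
    return (m&k).astype(float)
def fit(views,boxes,x0,z=0):
    B=lambda m:cv2.GaussianBlur(m,(0,0),1.5)
    T=[B(m) for _,m in views]
    f=lambda v:sum(((B(sil(p,boxes,v[0],v[1],z,v[2]))-t)**2).sum()/m.sum() for (p,m),t in zip(views,T))
    x0=np.array(x0,float); r=minimize(f,x0,method="Nelder-Mead",options=dict(initial_simplex=np.vstack([x0,x0+[.02,0,0],x0+[0,.02,0],x0+[0,0,.15]]),xatol=1e-4,fatol=1e-5))
    return r.x,r.fun
E
python3 - <<'E'
from h import *
t=shot("top"); s=shot("side")
V=[(t,redmask(t,[300,200,328,246])),(s,redmask(s,[274,186,321,226]))]
x0=ground(t,[314,224],.03)[0]; print(x0)
for v in (V,V[:1],V[1:]): print(fit(v,BR,[x0[0],x0[1],-1.5]))
print("top of tray/can/pulley/teal", ground(t,[[367,138],[205,248],[448,141],[327,279]],.03).round(3).tolist())
print("vise corners guess fixed jaw", ground(t,[[397,228],[440,212]],.07).round(3).tolist())
a=t["color"][170:270,270:490,::-1]; a=cv2.resize(a,None,fx=3.6,fy=3.6,interpolation=cv2.INTER_CUBIC); cv2.imwrite("pics/tc.png",a)
E
```

```text
[0.51558827 0.19209588 0.03      ]
(array([ 0.51492934,  0.19476755, -1.41177946]), np.float64(0.11692142798247679))
(array([ 0.51434051,  0.1940405 , -1.42257427]), np.float64(0.023724052756452712))
(array([ 0.5153374 ,  0.1967826 , -1.38287587]), np.float64(0.08721617783271517))
top of tray/can/pulley/teal [[0.772, 0.038, 0.03], [0.442, 0.512, 0.03], [0.764, -0.199, 0.03], [0.358, 0.152, 0.03]]
vise corners guess fixed jaw [[0.506, -0.042, 0.07], [0.552, -0.161, 0.07]]
```

View pics/tc.png

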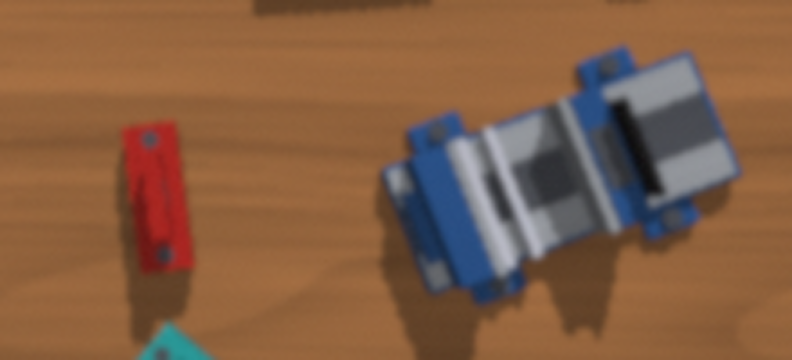

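The crop shows the red bracket (foot with upright web, centre about (314,224)) and the vise with its fixed jaw on the left. The parallels are visible and the sliding jaw is open. The choice of bracket is confirmed, so I move above it.

```bash
python3 - <<'E'
from h import *
s=arm.sense(); R=cv2.Rodrigues(np.array(s["ee_rot"]))[0]; print(s["t"],s["position"],R.round(3).tolist(),"tool y yaw",np.arctan2(R[1,1],R[0,1]),s["width"])
E
python3 -m crank '[[[0.085,0.02,-0.02,0.02,0],[0.085,0.045,-0.05,0.04,0],[0.085,0.07,-0.08,0.06,0],[0.085,0.095,-0.11,0.06,0],[0.085,0.12,-0.14,0.06,0],[0.085,0.145,-0.17,0.06,0],[0.085,0.17,-0.2,0.06,0],[0.085,0.17,-0.2,0.06,0]]]'
```

```text
1.2 [0.20538445 0.59026681 0.20979499] [[-0.944, 0.329, 0.0], [0.329, 0.944, -0.0], [-0.0, -0.0, -1.0]] tool y yaw 1.2359754017674645 0.08511785835102967
t: 1.87
position: [0.3806, 0.384, 0.2703]
ee_rot: [0.536, 3.093, -0.002]
ft_force: [1.0, -0.1, 0.3]
width: 0.0849
grasp_force: 0.0
```

```bash
python3 -m crank '[[[0.085,0.025,-0.03,0,0.1],[0.085,0.05,-0.06,0,0.2],[0.085,0.075,-0.095,0,0.3],[0.085,0.1,-0.13,0,0.4],[0.085,0.12,-0.165,0,0.49],[0.085,0.134,-0.19,0,0.49],[0.085,0.134,-0.19,0,0.49],[0.085,0.134,-0.19,0,0.49]]]'
python3 - <<'E'
from h import *
s=arm.sense(); R=cv2.Rodrigues(np.array(s["ee_rot"]))[0]; print(s["position"],"yaw",np.arctan2(R[1,1],R[0,1]),s["joints"])
w=shot("wrist"); save(w,"w1.png"); print(w["fx"],w["position"],cv2.Rodrigues(np.array(w["rotation"]))[0].round(2) if np.array(w["rotation"]).size==3 else 0)
d=[r for r in vision.spot_in(w,"bracket")]; print([(r["bbox"],r["confidence"]) for r in d])
print(proj(w,[[.5145,.1945,.036]]))
m=redmask(w,[0,0,640,400]); print(m.sum(), [f(np.nonzero(m)[i]) for i in(1,0) for f in(min,max)])
print(fit([(w,m)],BR,[.5145,.1945,-1.415]))
E
```

```text
t: 2.53
position: [0.5102, 0.1985, 0.2698]
ee_rot: [-0.238, 3.132, -0.0]
ft_force: [0.1, 0.6, -0.0]
width: 0.0851
grasp_force: 0.0
[0.51015617 0.19853864 0.26981313] yaw 1.7223583211595934 [-0.5071018   0.33612819  0.03605536  1.73476624 -0.01317681  1.07090523
  1.25561175]
337.7367370312656 [0.42988826 0.18542553 0.43315558] [[-0.15 -0.94 -0.31]
 [ 0.99 -0.14 -0.05]
 [ 0.   -0.32  0.95]]
[([298.0, 106.7, 334.7, 202.4], 0.9), ([263.7, 0.1, 349.2, 69.0], 0.89), ([275.5, 294.2, 409.5, 328.8], 0.51), ([2.5, 253.4, 60.4, 323.4], 0.41)]
[[315.93788166 160.06882102]]
6727.0 [np.int64(120), np.int64(334), np.int64(107), np.int64(353)]
(array([ 0.51476413,  0.19473068, -1.41760726]), np.float64(0.47091729639057794))
```

View pics/w1.png

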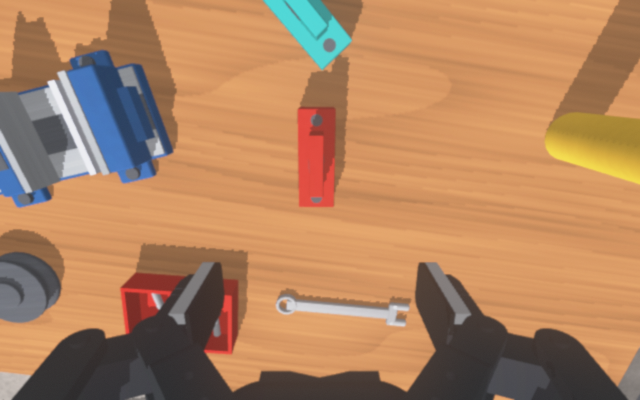

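The wrist view shows the red bracket at (316,157), with turquoise above it at (310,30) and the vise at left. It agrees with the earlier fit: bracket at (0.515,0.195), yaw -1.418. I descend onto the web.

```bash
python3 -m crank '[[[0.06,0.005,-0.004,-0.03,0],[0.06,0.005,-0.004,-0.065,0],[0.06,0.005,-0.004,-0.1,0],[0.06,0.005,-0.004,-0.13,0],[0.06,0.005,-0.004,-0.16,0],[0.06,0.005,-0.004,-0.185,0],[0.06,0.005,-0.004,-0.185,0],[0.06,0.005,-0.004,-0.185,0]]]'
python3 - <<'E'
from h import *
s=arm.sense(); R=cv2.Rodrigues(np.array(s["ee_rot"]))[0]; print(s["position"],"yaw",np.arctan2(R[1,1],R[0,1]))
w=shot("wrist"); save(w,"w2.png")
d=vision.cut_out(w,"bracket"); print([(r["bbox"],r["confidence"]) for r in d])
t=shot("top"); T=redmask(t,[300,200,328,246])
print(fit([(w,redmask(w,d[0]["bbox"]))],BR,[.5148,.1947,-1.418]))
E
```

```text
t: 3.3
position: [0.5135, 0.1972, 0.0845]
ee_rot: [0.246, -3.13, 0.001]
ft_force: [0.1, -0.2, -0.0]
width: 0.0602
grasp_force: 0.0
[0.51353054 0.19716067 0.0845336 ] yaw 1.72750860535056
[([279.3, 118.9, 354.0, 289.4], 0.95), ([284.1, 0.0, 380.0, 49.8], 0.79)]
(array([ 0.51478435,  0.19453276, -1.42171059]), np.float64(0.05091531596544878))
```

View pics/w2.png

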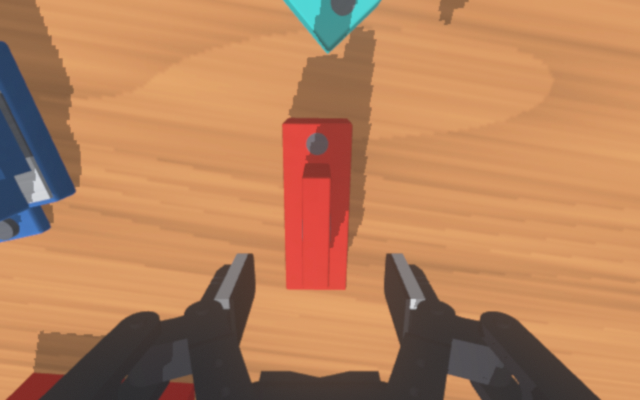

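The web at (316,230) lies midway between the fingers at (237,280) and (400,280). I go down and grip it.

```bash
python3 -m crank '[[[0.06,0.001,-0.0025,-0.015,-0.008],[0.06,0.001,-0.0025,-0.0325,-0.008],[0.06,0.001,-0.0025,-0.0325,-0.008],[0.0,0.001,-0.0025,-0.0325,-0.008],[0.0,0.001,-0.0025,-0.0325,-0.008],[0.0,0.001,-0.0025,-0.0325,-0.008],[0.0,0.001,-0.0025,-0.0325,-0.008],[0.0,0.001,-0.0025,-0.0325,-0.008]]]'
python3 -m crank '[[[0,0,0,0,0],[0,0,0,0.005,0],[0,0,0,0.03,0],[0,0,0,0.06,0],[0,0,0,0.09,0],[0,0,0,0.12,0],[0,0,0,0.15,0],[0,0,0,0.15,0]]]'
```

```text
t: 4.12
position: [0.5157, 0.194, 0.053]
ee_rot: [-0.231, 3.132, 0.001]
ft_force: [0.0, 0.4, -0.1]
width: 0.0004
grasp_force: 0.0
t: 4.78
position: [0.5175, 0.1946, 0.208]
ee_rot: [-0.23, 3.126, 0.004]
ft_force: [0.5, 0.8, -0.7]
width: 0.0002
grasp_force: 0.0
```

The fingers shut completely and gripped nothing. I look before trying again.

Run:
```python
from h import *
s=arm.sense(); print(s["position"],s["width"])
w=shot("wrist"); save(w,"w3.png")
d=vision.cut_out(w,"bracket"); print([(r["bbox"],r["confidence"]) for r in d])
t=shot("top"); si=shot("side")
for p,g in ((w,0),(t,1),(si,1)):
  for r in vision.spot_in(p,"bracket")[:3]:
    m=redmask(p,r["bbox"]); 
    if m.sum()>60: print(r["bbox"],r["confidence"],fit([(p,m)],BR,[.5148,.1947,-1.418]))
```

```text
[0.51751493 0.19456946 0.20801214] 0.00023693586811898693
[([277.4, 0.0, 360.3, 59.9], 0.7), ([299.1, 104.8, 343.1, 218.8], 0.68)]
[298.7, 100.9, 340.2, 217.6] 0.97 (array([ 0.51448851,  0.19463459, -1.42198539]), np.float64(0.05788529922255647))
[277.3, 190.2, 319.8, 221.8] 0.87 (array([ 0.51548499,  0.1969263 , -1.38139625]), np.float64(0.08705372302131559))
```

View pics/w3.png

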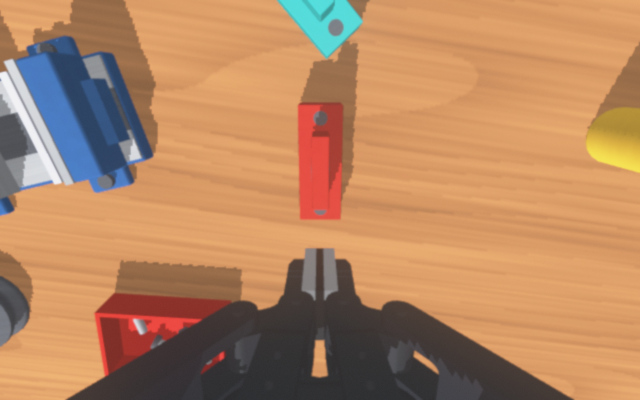

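Run:
```python
from h import *
s=arm.sense(); w=shot("wrist"); P=np.array(s["position"])
print(P,w["position"],s["joints"],s["ee_rot"])
for dz in (-.011,0,.008,.03): print(dz,proj(w,P+[0,0,dz]))
print(ground(w,[[320,250]],P[2]-.011),ground(w,[[320,300]],P[2]+.008))
print("t,grip",s["t"],s["width"])
```

```text
[0.51492195 0.19359185 0.20134684] [0.43488559 0.18090341 0.3648469 ] [-0.49331939  0.41347642  0.03479168  1.80937137 -0.01753617  0.9207778
  1.26718527] [ 2.30908322e-01 -3.13149007e+00  1.05542157e-03]
-0.011 [[320.54128122 236.5967375 ]]
0 [[320.61246536 245.31367196]]
0.008 [[320.66962974 252.31380089]]
0.03 [[320.85624208 275.1656275 ]]
[[0.52329697 0.19454155 0.19034684]] [[0.54327535 0.19750869 0.20934684]]
t,grip 5.1333 -0.0001269999192415329
```

Judging by where the pads appear in the wrist image, the real fingertips look about 30 mm higher than the nominal TCP suggests. I check this with the side camera.

Run:
```python
from h import *
s=arm.sense(); p=shot("side"); P=np.array(s["position"])
for dz in (-.011,.027,.065): print(dz,proj(p,P+[0,0,dz]).round(1))
q=proj(p,P)[0].astype(int); x0,y0=q[0]-40,q[1]-45
im=p["color"][y0:y0+75,x0:x0+80,::-1]; im=cv2.resize(im,None,fx=7,fy=7,interpolation=cv2.INTER_CUBIC)
for dz,c in ((-.011,(0,255,0)),(.027,(0,255,255))):
    u=((proj(p,P+[0,0,dz])[0]-[x0,y0]+.5)*7).astype(int); cv2.circle(im,tuple(map(int,u)),4,c,-1)
cv2.imwrite("pics/s3.png",im)
```

```text
-0.011 [[294.1 161.1]]
0.027 [[293.4 149.3]]
0.065 [[292.7 137. ]]
```

View pics/s3.png

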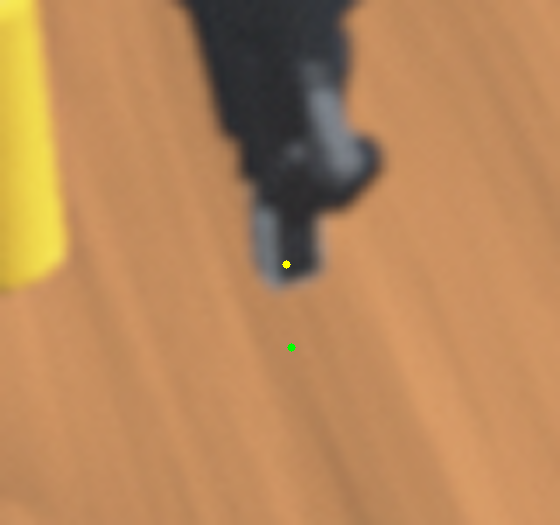

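The side crop confirms it: the real tip centre is at about (287,272) in the crop, near the yellow mark. The tips stand about 23 mm above the reported TCP, not 11 mm below, so I must go about 33 mm lower than nominal everywhere.

```bash
python3 -m crank '[[[0.06,0,0.001,-0.03,0],[0.06,0,0.001,-0.06,0],[0.06,0,0.001,-0.09,0],[0.06,0,0.001,-0.12,0],[0.06,0,0.001,-0.145,0],[0.06,0,0.001,-0.165,0],[0.06,0,0.001,-0.181,0],[0.06,0,0.001,-0.181,0]]]'
python3 -m crank '[[[0.06,0,0,0,0],[0.0,0,0,0,0],[0.0,0,0,0,0],[0.0,0,0,0,0],[0.0,0,0,0,0],[0.0,0,0,0,0],[0.0,0,0,0,0],[0.0,0,0,0,0]]]'
```

```text
t: 5.9
position: [0.5136, 0.1941, 0.0182]
ee_rot: [0.231, -3.129, 0.003]
ft_force: [-0.5, 0.3, -1.2]
width: 0.0599
grasp_force: 0.0
t: 6.57
position: [0.5158, 0.1952, 0.0222]
ee_rot: [-0.231, 3.132, 0.001]
ft_force: [-1.8, 0.6, 8.9]
width: 0.0152
grasp_force: 58.7
```

Gripped: opening 15 mm, 59 N. I lift and carry it to a spot beside the vise from which the wrist camera sees the whole vise.

```bash
python3 -m crank '[[[0,0,0,0.01,0],[0,0,0,0.03,0],[0,0,0,0.06,0],[0,0,0,0.09,0],[0,0,0,0.12,0],[0,0,0,0.15,0],[0,0,0,0.18,0],[0,0,0,0.2,0]]]'
python3 -m crank '[[[0,0.01,-0.02,0.02,0],[0,0.02,-0.055,0.04,0],[0,0.03,-0.09,0.05,0],[0,0.04,-0.125,0.05,0],[0,0.05,-0.16,0.05,0],[0,0.06,-0.195,0.05,0],[0,0.07,-0.23,0.05,0],[0,0.08,-0.26,0.05,0]]]'
python3 -m crank '[[[0,0,0,0,0],[0,0,0,0,0],[0,0,0,0,0],[0,0,0,0,0]]]'
python3 - <<'E'
from h import *
s=arm.sense(); w=shot("wrist"); save(w,"w4.png"); t=shot("top"); pickle.dump((s,w,t),open("w4.pkl","wb"))
R=cv2.Rodrigues(np.array(s["ee_rot"]))[0]; print(s["position"],"yaw",np.arctan2(R[1,1],R[0,1]),s["width"],s["ft_force"])
for k in ("vise","fixed_jaw","sliding_jaw","parallels","push_pad"): print(k,[(np.round(r["bbox"]),r["confidence"]) for r in vision.spot_in(w,k)][:2])
E
```

```text
t: 7.23
position: [0.5154, 0.1946, 0.2247]
ee_rot: [-0.231, 3.131, 0.001]
ft_force: [0.0, 0.2, -7.7]
width: 0.0149
grasp_force: 60.0
t: 7.9
position: [0.5947, -0.068, 0.2718]
ee_rot: [0.229, -3.133, 0.001]
ft_force: [0.3, 0.3, -7.7]
width: 0.0156
grasp_force: 60.2
t: 8.23
position: [0.595, -0.0641, 0.2714]
ee_rot: [0.233, -3.133, -0.001]
ft_force: [-0.4, 0.8, -6.8]
width: 0.015
grasp_force: 60.9
[ 0.59496045 -0.0640805   0.27143288] yaw 1.7193035540130481 0.014958122129462983 [-0.36220665  0.77929675 -6.7891003 ]
vise [(array([145.,   7., 390., 176.]), 0.56)]
fixed_jaw [(array([329.,  14., 388., 129.]), 0.88)]
sliding_jaw [(array([197.,  43., 272., 157.]), 0.57)]
parallels [(array([291.,  31., 340., 125.]), 0.66)]
push_pad [(array([197.,  45., 276., 157.]), 0.78)]
```

View pics/w4.png

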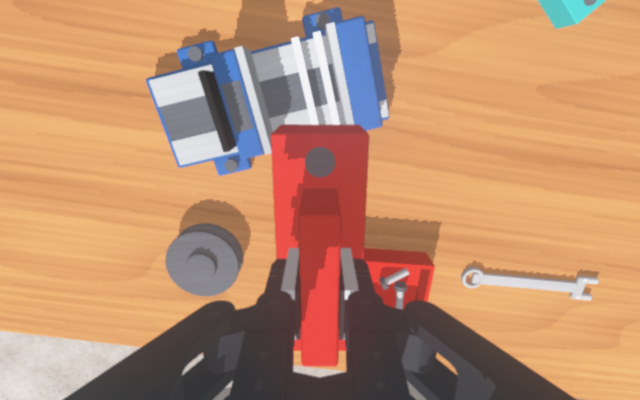

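The bracket hangs level. The vise is in clear view: fixed jaw at (358,70), its steel strip at (333,70), parallels at (305,75) and (322,75), push plate at (217,110). I fit the vise model to the image edges.

```bash
cat > vf.py <<'E'
from h import *
from scipy.optimize import differential_evolution
from scipy.ndimage import map_coordinates
def lines(v):
    x,y,a,q=v; L=[]
    def seg(x0,y0,x1,y1,z): L.append(([x0,y0,z],[x1,y1,z]))
    for xx in (.06,.098): seg(xx,-.055,xx,.055,.07)
    for yy in (-.055,.055): seg(.06,yy,.098,yy,.07)
    for c in (.05,.026):
        for d in (-.004,.004): seg(c+d,-.055,c+d,.055,.037)
    f=-.05+q; seg(f,-.055,f,.055,.07)
    for xx in (f-.044,f-.036): seg(xx,-.04,xx,.04,.095)
    for yy in (-.055,.055): seg(-.04+q,yy,.05,yy,.025)
    R=rz(a); return [(np.array(p)@R.T+[x,y,0],np.array(r)@R.T+[x,y,0]) for p,r in L]
def score(views,v):
    t=np.linspace(0,1,40)[:,None]; s=0
    for p,G in views:
        for A,B in lines(v):
            q=proj(p,A+(B-A)*t); n=np.linalg.norm(B-A)
            s-=map_coordinates(G,[q[:,1],q[:,0]],order=1,mode="constant").mean()*n
    return s
def grad(p,sig):
    g=cv2.cvtColor(p["color"],cv2.COLOR_RGB2GRAY).astype(np.float32); g=cv2.GaussianBlur(g,(0,0),.7)
    G=np.hypot(cv2.Sobel(g,cv2.CV_32F,1,0),cv2.Sobel(g,cv2.CV_32F,0,1)); return cv2.GaussianBlur(np.minimum(G,150),(0,0),sig)
E
python3 - <<'E'
from vf import *
s,w,t=pickle.load(open("w4.pkl","rb"))
for nm,ps in (("w",[w]),("t",[t]),("wt",[w,t])):
    r=differential_evolution(lambda v:score([(p,grad(p,1.5)) for p in []] or VV,v),[(.47,.6),(-.16,-.02),(1.8,2.1),(0,.035)],seed=1,maxiter=150,popsize=20,tol=1e-6) if not globals().update(VV=[(p,grad(p,1.2)) for p in ps]) else 0
    print(nm,r.x.round(4),r.fun)
    if nm=="w": X=r.x
im=cv2.resize(w["color"][0:200,120:420,::-1],None,fx=2.6,fy=2.6,interpolation=cv2.INTER_CUBIC)
for A,B in lines(X):
    q=((proj(w,[A,B])-[120,0]+.5)*2.6).astype(int); cv2.line(im,tuple(map(int,q[0])),tuple(map(int,q[1])),(0,255,0),1)
cv2.imwrite("pics/ov.png",im)
P=np.array(s["position"]); R=rz(X[2]); print("bracket target xy",R@[.038,0,0]+[X[0],X[1],0],"TCP",P)
print("held fit", fit([(w,redmask(w,[272,124,368,365],0))],BR,[P[0],P[1],-1.422],P[2]-.0222))
E
```

```text
w [ 0.5278 -0.107   1.9505  0.0169] -100.49098051644518
t [ 0.5276 -0.1069  1.9531  0.0074] -102.33450114674689
wt [ 0.5277 -0.107   1.9502  0.0169] -202.53938156291693
bracket target xy [ 0.51372004 -0.07166476  0.        ] TCP [ 0.59496045 -0.0640805   0.27143288]
held fit (array([ 0.59417159, -0.06465622, -1.41537129]), np.float64(0.3395280137812))
```

View pics/ov.png

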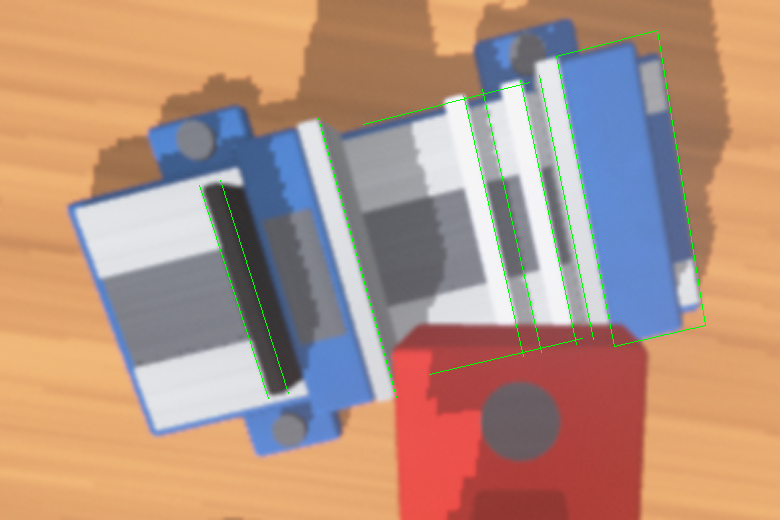

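The overlay locked onto the back of the white strip. The true face edge is at crop (537,62), about 20 px (7.6 mm) to the left of the fitted line, with the same heading. I refit from there.

Run:
```python
from vf import *
s,w,t=pickle.load(open("w4.pkl","rb"))
x0=np.array([.5306,-.1141,1.9505,.0245])
for nm,ps in (("w",[w]),("t",[t]),("wt",[w,t])):
    V=[(p,grad(p,.8)) for p in ps]
    r=differential_evolution(lambda v:score(V,v),[(a-d,a+d) for a,d in zip(x0,(.004,.004,.04,.006))],seed=1,maxiter=100,popsize=15)
    X=r.x; print(nm,X.round(4),r.fun,"target",(rz(X[2])@[.038,0,0]+[X[0],X[1],0]).round(4))
    f=proj(w,[rz(X[2])@[.06,y,.07]+[X[0],X[1],0] for y in(-.055,.055)]); print((f-[120,0])*2.6, (proj(w,[rz(X[2])@[.098,y,.07]+[X[0],X[1],0] for y in(-.055,.055)])-[120,0])*2.6)
```

```text
w [ 0.5305 -0.1147  1.9478  0.0251] -105.09917039488123 target [ 0.5165 -0.0794  0.    ]
[[593.0391647  349.59897613]
 [534.49846827  60.5107444 ]] [[684.07195103 328.51344001]
 [634.52635898  34.86682294]]
t [ 0.5266 -0.1101  1.9105  0.0185] -101.96232343673707 target [ 0.5139 -0.0743  0.    ]
[[601.79965798 348.27731281]
 [554.90233415  56.37908574]] [[693.4423445  330.60953801]
 [655.83588858  34.86410362]]
wt [ 0.5307 -0.1145  1.9519  0.025 ] -201.77500276422577 target [ 0.5166 -0.0792  0.    ]
[[593.87597205 349.57190125]
 [534.23902584  60.78400693]] [[684.85123523 328.10776851]
 [634.1772003   34.68364905]]
```

```bash
python3 -m crank '[[[0,-0.025,-0.008,0,0.08],[0,-0.05,-0.016,0,0.16],[0,-0.0752,-0.0237,-0.02,0.23],[0,-0.0752,-0.0237,-0.05,0.23],[0,-0.0752,-0.0237,-0.08,0.23],[0,-0.0752,-0.0237,-0.11,0.23],[0,-0.0752,-0.0237,-0.13,0.23],[0,-0.0752,-0.0237,-0.13,0.23]]]'
python3 -m crank '[[[0,0,0,0,0],[0,0,0,0,0]]]'
python3 - <<'E'
from h import *
s=arm.sense(); P=np.array(s["position"]);R=cv2.Rodrigues(np.array(s["ee_rot"]))[0]
print(P,"yaw",np.arctan2(R[1,1],R[0,1]),"tilt",R[:,2])
V=rz(1.949)
print("bracket in vise (rel seat)",V.T@(P-[.0,0,.0222]-[.5165,-.0794,.037]))
w=shot("wrist"); save(w,"w5.png"); t=shot("top"); pickle.dump((s,w,t),open("w5.pkl","wb"))
for p in (w,):
  m=redmask(p,[200,50,450,399],0); print(m.sum(),fit([(p,m)],BR,[P[0],P[1],-1.19],P[2]-.0222))
E
```

```text
t: 9.25
position: [0.5182, -0.0886, 0.138]
ee_rot: [0.588, -3.081, -0.002]
ft_force: [-1.0, 0.4, -8.2]
width: 0.0152
grasp_force: 61.0
t: 9.42
position: [0.521, -0.089, 0.1427]
ee_rot: [-0.589, 3.084, -0.001]
ft_force: [0.7, 0.8, -6.3]
width: 0.0158
grasp_force: 61.1
[ 0.52104117 -0.08898817  0.14266027] yaw 1.9479584395807161 tilt [ 1.67265872e-03 -1.54591153e-04 -9.99998589e-01]
bracket in vise (rel seat) [-0.0105874  -0.0006798   0.08346027]
16074.0 (array([ 0.52105475, -0.09027789, -1.20187626]), np.float64(0.3248688333734526))
```

```bash
python3 -m crank '[[[0,0,0,-0.02,0],[0,0,0,-0.04,0],[0,0,0,-0.055,0],[0,0,0,-0.065,0],[0,0,0,-0.07,0],[0,0,0,-0.073,0],[0,0,0,-0.075,0],[0,0,0,-0.075,0]]]'
python3 -m crank '[[[0,0,0,-0.002,0],[0,0,0,-0.004,0],[0,0,0,-0.006,0],[0,0,0,-0.0075,0],[0,0,0,-0.0075,0]]]'
python3 - <<'E'
from h import *
s=arm.sense(); P=np.array(s["position"])
print("bracket rel seat target",rz(1.949).T@(P-[.0,0,.0222]-[.5165,-.0794,.037]),s["ft_force"])
w=shot("wrist"); save(w,"w6.png"); si=shot("side"); save(si,"s6.png",[270,230,400,340],5);
E
```

```text
t: 10.18
position: [0.5205, -0.089, 0.0667]
ee_rot: [-0.589, 3.085, -0.0]
ft_force: [-0.1, -0.8, -8.2]
width: 0.015
grasp_force: 61.0
t: 10.6
position: [0.5202, -0.089, 0.0593]
ee_rot: [-0.589, 3.086, -0.0]
ft_force: [-4.2, -0.8, 5.8]
width: 0.0149
grasp_force: 63.2
bracket rel seat target [-1.02984859e-02  6.99595446e-05  5.28278161e-05] [-4.24580509 -0.81342725  5.75784673]
```

The foot touched down on the parallels at the expected height. I slide it to the fixed jaw.

```bash
python3 -m crank '[[[0,-0.0011,0.0028,0.0005,0],[0,-0.0022,0.0056,0.0005,0],[0,-0.0033,0.0084,0.0005,0],[0,-0.0033,0.0084,0.0005,0],[0,-0.0033,0.0084,0.0005,0]]]'
python3 -m crank '[[[0,-0.0004,0.0009,0,0],[0,-0.0004,0.0009,0,0],[0,-0.0004,0.0009,0,0]]]'
python3 -m crank '[[[0,-0.0004,0.0009,0,0],[0,-0.0004,0.0009,0,0],[0,-0.0004,0.0009,0,0]]]'
```

```text
t: 11.12
position: [0.5168, -0.08, 0.0593]
ee_rot: [0.59, -3.086, -0.0]
ft_force: [-1.2, 1.5, -3.1]
width: 0.0148
grasp_force: 61.8
t: 11.37
position: [0.5166, -0.0796, 0.0593]
ee_rot: [-0.589, 3.086, 0.0]
ft_force: [-0.5, 0.6, -4.5]
width: 0.0148
grasp_force: 61.6
t: 11.62
position: [0.5161, -0.0788, 0.0593]
ee_rot: [-0.589, 3.086, -0.0]
ft_force: [0.7, -0.2, -4.9]
width: 0.0151
grasp_force: 61.5
```

No contact with the jaw yet, so I keep going in 1 mm steps.

```bash
python3 -m crank '[[[0,-0.0004,0.0009,0,0],[0,-0.0004,0.0009,0,0],[0,-0.0004,0.0009,0,0]]]'
python3 -m crank '[[[0,-0.0004,0.0009,0,0],[0,-0.0004,0.0009,0,0],[0,-0.0004,0.0009,0,0]]]'
python3 -m crank '[[[0,-0.0004,0.0009,0,0],[0,-0.0004,0.0009,0,0],[0,-0.0004,0.0009,0,0]]]'
```

```text
t: 11.87
position: [0.516, -0.0787, 0.0593]
ee_rot: [-0.588, 3.085, -0.002]
ft_force: [2.5, -5.5, -7.7]
width: 0.0148
grasp_force: 61.2
t: 12.12
position: [0.516, -0.0785, 0.0594]
ee_rot: [-0.587, 3.085, -0.003]
ft_force: [4.4, -11.0, -9.5]
width: 0.015
grasp_force: 61.0
t: 12.37
position: [0.516, -0.0784, 0.0595]
ee_rot: [-0.586, 3.084, -0.005]
ft_force: [8.2, -15.0, -10.4]
width: 0.015
grasp_force: 61.0
```

It is in contact with the jaw at 17 N. I relieve most of the push, seat it down lightly, and check.

```bash
python3 -m crank '[[[0,0.0006,-0.0015,-0.0005,0],[0,0.0006,-0.0015,-0.001,0],[0,0.0006,-0.0015,-0.001,0],[0,0.0006,-0.0015,-0.001,0]]]'
python3 -m crank '[[[0.02,0,0,0,0],[0.03,0,0,0,0],[0.04,0,0,0,0],[0.04,0,0,0,0]]]'
python3 - <<'E'
from h import *
s=arm.sense(); P=np.array(s["position"]); t=shot("top"); si=shot("side"); w=shot("wrist"); save(w,"w7.png")
print(P,s["ft_force"],s["width"])
p=w; m=redmask(p,[200,60,450,399],0); print(m.sum(),fit([(p,m)],BR,[P[0],P[1],-1.19],.037))
p=t; b=proj(t,[[P[0],P[1],.07]])[0]; m=redmask(p,[b[0]-25,b[1]-25,b[0]+25,b[1]+25],0); print(m.sum(),fit([(p,m)],BR,[P[0],P[1],-1.19],.037))
E
```

```text
t: 12.7
position: [0.5161, -0.0787, 0.0592]
ee_rot: [-0.587, 3.085, -0.002]
ft_force: [-2.0, -6.3, 13.4]
width: 0.0149
grasp_force: 64.4
t: 13.03
position: [0.5155, -0.0773, 0.0583]
ee_rot: [-0.589, 3.086, 0.0]
ft_force: [0.0, 0.1, 0.5]
width: 0.04
grasp_force: 0.0
[ 0.51550756 -0.07732679  0.05827985] [0.00866764 0.13848728 0.51594091] 0.04004100201026624
19567.0 (array([ 0.51492256, -0.07985889, -1.19261059]), np.float64(0.07022369105648026))
241.0 (array([ 0.51767942, -0.07246004, -1.43138938]), np.float64(1.9098796398019915))
```

The bracket is released and parallel to the jaw (yaw fit -1.193, vise 1.949). I retreat upwards, close the fingers and go behind the push plate.

```bash
python3 -m crank '[[[0.04,0,0,0.02,0],[0.04,0,0,0.05,0],[0.04,0,0,0.085,0],[0.02,0,0,0.12,0],[0,0.012,-0.03,0.12,0],[0,0.026,-0.065,0.12,0],[0,0.04,-0.1,0.12,0],[0,0.0576,-0.1442,0.12,0]]]'
python3 -m crank '[[[0,0,0,0,0],[0,0,0,0,0],[0,0,0,0,0]]]'
python3 - <<'E'
from vf import *
s=arm.sense(); P=np.array(s["position"]); w=shot("wrist"); t=shot("top"); si=shot("side")
V=rz(1.949); print(P,"TCP in vise",V.T@(P-[.5305,-.1147,0]),s["width"])
for nm,p in (("t",t),("s",si)):
    r=vision.spot_in(p,"bracket")[:3]; print(nm,[(np.round(a["bbox"]),round(a["confidence"],2)) for a in r])
b=proj(si,[[.5150,-.0795,.07]])[0]; m=redmask(si,[b[0]-35,b[1]-30,b[0]+35,b[1]+30],0); print("side",m.sum(),fit([(si,m)],BR,[.515,-.0795,-1.19],.037))
b=proj(t,[[.5150,-.0795,.07]])[0]; m=redmask(t,[b[0]-25,b[1]-27,b[0]+25,b[1]+27],0); print("top",m.sum(),fit([(t,m)],BR,[.515,-.0795,-1.19],.037))
E
```

```text
t: 13.85
position: [0.5714, -0.2171, 0.1787]
ee_rot: [-0.591, 3.085, 0.0]
ft_force: [0.7, 0.5, -0.7]
width: -0.0001
grasp_force: 0.0
t: 14.1
position: [0.5706, -0.2159, 0.1779]
ee_rot: [0.589, -3.085, -0.001]
ft_force: [0.0, -0.4, 0.3]
width: 0.0001
grasp_force: 0.0
[ 0.57061118 -0.21591281  0.17789591] TCP in vise [-1.08871161e-01  9.64963526e-05  1.77895908e-01] 0.00013109576903440207
t [(array([398., 201., 428., 247.]), 0.94), (array([306., 262., 346., 297.]), 0.62)]
s [(array([302., 260., 352., 304.]), 0.77), (array([227., 211., 259., 254.]), 0.6)]
side 1144.0 (array([ 0.51627317, -0.07778066, -1.14644405]), np.float64(0.09332523262301766))
top 632.0 (array([ 0.51591742, -0.08430074, -1.17978615]), np.float64(0.132525177738079))
```

```bash
python3 -m crank '[[[0,0,0,-0.03,0],[0,0,0,-0.06,0],[0,0,0,-0.09,0],[0,0,0,-0.115,0],[0,0,0,-0.135,0],[0,0,0,-0.146,0],[0,0,0,-0.146,0]]]'
python3 -m crank '[[[0,-0.0019,0.0046,0,0],[0,-0.0037,0.0093,0,0],[0,-0.0056,0.0139,0,0],[0,-0.0074,0.0186,0,0],[0,-0.0093,0.0232,0,0],[0,-0.0111,0.0279,0,0],[0,-0.013,0.0325,0,0],[0,-0.013,0.0325,0,0]]]'
```

```text
t: 14.93
position: [0.5698, -0.2154, 0.0304]
ee_rot: [0.59, -3.083, -0.002]
ft_force: [-0.6, 0.6, 0.6]
width: 0.0004
grasp_force: 0.0
t: 15.6
position: [0.5583, -0.1829, 0.0331]
ee_rot: [-0.59, 3.084, -0.001]
ft_force: [-0.6, -0.4, 8.7]
width: 0.0002
grasp_force: 3.7
```

```bash
python3 -m crank '[[[0,0,0,0.002,0],[0,0,0,0.002,0],[0,0,0,0.002,0]]]'
python3 - <<'E'
from h import *
s=arm.sense(); P=np.array(s["position"]); print(P,rz(1.949).T@(P-[.5305,-.1147,0]),s["ft_force"],s["moment"])
si=shot("side"); save(si,"s8.png",[270,220,430,340],5)
for k in ("sliding_jaw","push_pad"): print([(np.round(a["bbox"]),round(a["confidence"],2)) for a in vision.spot_in(si,k)])
E
```

```text
t: 15.85
position: [0.5577, -0.1834, 0.0343]
ee_rot: [0.589, -3.086, -0.0]
ft_force: [0.3, 0.4, 0.2]
width: -0.0001
grasp_force: 0.0
[ 0.55773587 -0.18339651  0.03431434] [-7.38985816e-02  5.52074033e-05  3.43143410e-02] [0.29237902 0.44639911 0.22127901] [-0.03525483  0.06157529  0.05003213]
[(array([245., 143., 254., 153.]), 0.65), (array([321., 293., 354., 324.]), 0.58)]
[(array([320., 290., 354., 324.]), 0.65), (array([288., 251., 400., 366.]), 0.65)]
```

View pics/s8.png

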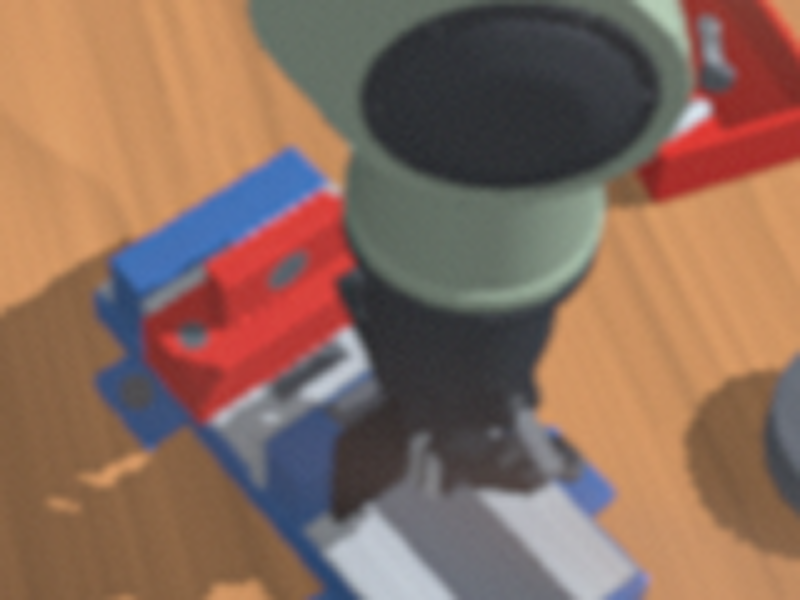

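The picture shows the bracket against the fixed jaw, and the closed fingers at crop (440,460) behind the push plate at (370,450). I go on pushing.

```bash
python3 -m crank '[[[0,-0.0011,0.0028,0,0],[0,-0.0022,0.0056,0,0],[0,-0.0033,0.0084,0,0],[0,-0.0044,0.0111,0,0],[0,-0.0044,0.0111,0,0]]]'
python3 -m crank '[[[0,-0.0011,0.0028,0,0],[0,-0.0022,0.0056,0,0],[0,-0.0033,0.0084,0,0],[0,-0.0033,0.0084,0,0]]]'
```

```text
t: 16.42
position: [0.5533, -0.1721, 0.0343]
ee_rot: [0.59, -3.086, -0.0]
ft_force: [-0.7, -3.6, 3.7]
width: 0.0003
grasp_force: 1.6
t: 16.75
position: [0.5499, -0.1635, 0.0343]
ee_rot: [0.59, -3.085, -0.001]
ft_force: [-1.5, -3.1, 2.5]
width: -0.0002
grasp_force: 2.0
```

```bash
python3 -m crank '[[[0,-0.0011,0.0028,0,0],[0,-0.0022,0.0056,0,0],[0,-0.003,0.0074,0,0],[0,-0.003,0.0074,0,0]]]'
python3 -m crank '[[[0,-0.0007,0.0019,0,0],[0,-0.0007,0.0019,0,0],[0,-0.0007,0.0019,0,0]]]'
python3 -m crank '[[[0,-0.0007,0.0019,0,0],[0,-0.0007,0.0019,0,0],[0,-0.0007,0.0019,0,0]]]'
```

```text
t: 17.08
position: [0.547, -0.1563, 0.0343]
ee_rot: [0.59, -3.086, -0.0]
ft_force: [-0.7, -2.7, 4.7]
width: -0.0003
grasp_force: 2.0
t: 17.33
position: [0.5466, -0.1551, 0.0344]
ee_rot: [-0.589, 3.086, -0.001]
ft_force: [1.0, -5.1, 3.0]
width: 0.0001
grasp_force: 2.9
t: 17.58
position: [0.5465, -0.1543, 0.0347]
ee_rot: [-0.587, 3.085, -0.003]
ft_force: [1.9, -10.4, 5.5]
width: -0.0003
grasp_force: 5.1
```

```bash
python3 -m crank '[[[0,-0.0007,0.0019,0,0],[0,-0.0011,0.0028,0,0],[0,-0.0011,0.0028,0,0]]]'
python3 -m crank '[[[0,-0.0007,0.0019,0,0],[0,-0.0011,0.0028,0,0],[0,-0.0011,0.0028,0,0],[0,-0.0011,0.0028,0,0]]]'
```

```text
t: 17.83
position: [0.5463, -0.153, 0.0353]
ee_rot: [-0.585, 3.083, -0.006]
ft_force: [5.1, -18.3, 8.9]
width: -0.0003
grasp_force: 8.8
t: 18.17
position: [0.5462, -0.1528, 0.0355]
ee_rot: [-0.582, 3.082, -0.011]
ft_force: [13.3, -32.6, 0.5]
width: -0.0003
grasp_force: 25.1
```

Clamped at about 35 N with no further travel. I back off and rise.

```bash
python3 -m crank '[[[0,0.003,-0.008,0,0],[0,0.008,-0.02,0,0],[0,0.015,-0.04,0,0],[0,0.018,-0.045,0.03,0],[0,0.018,-0.045,0.065,0],[0,0.018,-0.045,0.1,0],[0,0.018,-0.045,0.14,0],[0,0.018,-0.045,0.18,0]]]'
python3 -m crank '[[[0,0.03,-0.01,0.01,0],[0,0.06,-0.02,0.01,0],[0,0.09,-0.02,0.01,0],[0,0.09,-0.02,0.01,0],[0,0.09,-0.02,0.01,0],[0,0.09,-0.02,0.01,0]]]'
python3 - <<'E'
from vf import *
s=arm.sense(); w=shot("wrist"); t=shot("top"); si=shot("side"); print(s["position"],s["ft_force"])
for nm,p in (("w",w),("t",t),("s",si)):
    b=proj(p,[[.515,-.0795,.07]])[0]; h=60 if nm=="w" else 30
    m=redmask(p,[b[0]-h,b[1]-h,b[0]+h,b[1]+h],0); f=fit([(p,m)],BR,[.515,-.0795,-1.19],.037) if m.sum()>100 else 0; print(nm,b,m.sum(),f)
    if f: print("rel seat target",rz(1.949).T@[f[0][0]-.5165,f[0][1]+.0794,0])
    G=[(p,grad(p,.8))]; 
    q=np.arange(.02,.0701,.001)
    # only the sliding lines: jaw face + plate
    def sc(qq):
        T=lines([.5305,-.1147,1.949,qq])[8:11]; u=np.linspace(0,1,40)[:,None]
        return sum(map_coordinates(G[0][1],proj(p,A+(B-A)*u)[:,::-1].T,order=1).mean() for A,B in T)
    v=[sc(x) for x in q]; print("q best",q[np.argsort(v)[::-1][:4]])
E
```

```text
t: 18.83
position: [0.561, -0.1922, 0.2157]
ee_rot: [0.589, -3.085, -0.002]
ft_force: [0.5, 0.8, 0.5]
width: 0.0
grasp_force: 0.0
t: 19.33
position: [0.651, -0.2124, 0.2235]
ee_rot: [0.589, -3.084, -0.001]
ft_force: [0.2, -0.0, 0.5]
width: 0.0002
grasp_force: 0.0
[ 0.65096648 -0.21237411  0.22352112] [ 0.16080929 -0.0436415   0.54155662]
w [513.77618768  90.37302925] 6131.0 (array([ 0.52514128, -0.07499485, -1.43277929]), np.float64(0.599422856878796))
rel seat target [ 0.00090303 -0.00965721  0.        ]
q best [0.066 0.065 0.046 0.038]
t [410.55210232 224.88629491] 604.0 (array([ 0.51592568, -0.08326982, -1.17556407]), np.float64(0.17038627983188098))
rel seat target [-0.00338427  0.00196267  0.        ]
q best [0.066 0.065 0.067 0.064]
s [324.59239289 277.13125272] 845.0 (array([ 0.51395781, -0.0715588 , -0.99793742]), np.float64(0.36903950990798373))
rel seat target [ 0.00822577 -0.00053284  0.        ]
q best [0.069 0.068 0.07  0.067]
```

Run:
```python
from h import *
w=shot("wrist"); ds=vision.spot_in(w,"bracket"); b=proj(w,[[.515,-.0795,.07]])[0]
d=min(ds,key=lambda r:np.hypot((r["bbox"][0]+r["bbox"][2])/2-b[0],(r["bbox"][1]+r["bbox"][3])/2-b[1])); print(d,b)
m=redmask(w,d["bbox"],3); n,L,S,_=cv2.connectedComponentsWithStats(m.astype(np.uint8)); k=1+S[1:,4].argmax(); m=(L==k)*1.
for z in (.037,.042): print(z,m.sum(),fit([(w,m)],BR,[.515,-.0795,-1.19],z))
f=fit([(w,m)],BR,[.515,-.0795,-1.19],.037)[0]; print(rz(1.949).T@[f[0]-.5165,f[1]+.0794,0],f[2]+np.pi)
```

```text
{'bbox': [478.8, 14.5, 557.3, 153.5], 'confidence': 0.63} [513.69852248  90.17282203]
0.037 7111.0 (array([ 0.51472788, -0.07962436, -1.18171035]), np.float64(0.4063598554070335))
0.042 7111.0 (array([ 0.51648548, -0.08245816, -1.19120262]), np.float64(0.4438091643791387))
[0.00044585 0.00172973 0.        ] 1.9598823078532241
```

The bracket is within 0.5 mm of the fixed jaw, 2 mm off the jaws' middle and 0.011 rad from parallel. The sliding jaw is at about 0.066, so I hand it in.

```bash
python3 -c "from bench import arm; print(arm.sign_off())"
```

```text
the job is handed in; nothing more can be done
None
```

The bracket sits on the parallels against the fixed jaw, the sliding jaw (about 0.066) was pushed onto it at 35 N, the arm is clear, and the job was handed in at about 19.5 s; sign-off gave no verdict.

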